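Battery lockers in the robot pit: open the charged one, shut the other

TASK

Both charging lockers on the bench have been left ajar. The battery in the locker with the green lamp is charged: pull that locker's door all the way down to its stop so the crew can take the battery out. The locker with the red lamp is still charging: push its door up until it is fully shut.

Things in the scene. Friction and masses are not known exactly. Their poses are not given: they have to be found in the camera images.
- green_handle (a point): Middle of the handle bar of the green-lamp locker's door: a level round steel bar, 12 mm thick, 110 mm long between two legs, held like a hoop beyond the door's free (upper) edge, 55 mm clear of it and 185 mm from the hinge axis. Pinch it from above at any door angle; it turns between the fingers. Axes turn with the door: y along the bar, z from hinge to bar, x into the locker when shut.
- green_door (a joint): Angle of that door, rad: 0 shut (upright, bar 245 mm above the bench), 1.5 fully down on its stop (almost level, bar 73 mm above the bench). It drops towards the robot about a level hinge along its lower edge, 60 mm above the bench; 196 mm wide, 14 mm thick. Starts ajar, 0.3 to 1.15. The stiff hinge holds it at any angle; 1 to 7 N at the bar moves it.
- red_handle (a point): The same point on the red-lamp locker's door; same sizes and axes. Both lockers are blue steel boxes fixed to the bench side by side, fronts to the robot, 200 mm wide, 170 mm deep, 195 mm tall. They differ only in the lens of the domed lamp (40 mm across, 36 mm tall) on the roof, 125 mm behind the front. Shut, the bar is 50 mm above the roof.
- red_door (a joint): Angle of the red-lamp locker's door, rad: 0 shut (upright), 1.5 fully down. Starts ajar, 0.3 to 1.15; same hinge, stop and stiffness as the green-lamp one.

How it is judged:
By the outcome, as a careful person would: the job done as asked, in the order asked, and still so for the second after the job is handed in, with the robot touching nothing.
It also fails if it takes over 54 s, if anything falls off the work surface, if the arm or the gripper's body presses on something with over 40 N, if the wrist force passes 120 N, or if a joint passes its speed limit or range.

ROBOT

A 6-joint arm with a two-finger parallel gripper is mounted at the origin on the work surface. World frame = base frame: x ahead of the robot, y to its left, z up, the work surface at z = 0. Lengths are in m, angles in rad, forces in N, time in s.
With the tool pointing down it reaches from about 0.325 to 0.875 m from the base axis. Payload 4.4 kg.
Tool frame: the origin (TCP) lies midway between the tips of the shut fingers; the grasp point (between the pads) lies 19 mm behind it; x points along the fingers, z is the direction in which the jaws open and shut, and the axes are right-handed (so a half turn about x gives the same grasp; the last joint's range is limited). The gripper opens to 85 mm and grips with 20 to 120 N. Pads are 22 mm wide; open, the fingers measure 114 mm over their backs; the gripper's body (76 mm by 85 mm) begins 54 mm behind the grasp point. The pads swing forward as they close: fully open they stand 13 mm farther back than shut.
Start: joints at [1.167, 0.207, 1.542, -0, 1.393, -0.15], TCP at [0.144, 0.557, 0.231] pointing down, gripper open.
Joint ranges: [-2.73, 2.73], [-0.86, 2.22], [0.23, 2.46], [-1.11, 4.25], [0.08, 2.63], [-2.82, 2.82]. Speed limits (rad/s): [2.79, 2.79, 3.14, 3.14, 3.14, 3.14].

INTERFACE

Orientations are given as a rotation vector (axis times angle).
In Python, from cell import * gives the robot as it stands.
- The arm moves only by the tool step_arm, never from a script. Its argument "rows" is a list of rows, each a list of 3 entries, a list of its own where there are three numbers: the shift along the tool's x, y, z in m, then the turn about the tool's x in rad, then the closure, from 0 (fully open) to 1 (shut). In form: [[[dx, dy, dz], roll, fingers], ...]. A call has exactly 10 rows; each row is the pose to reach, as a shift and turn from the pose commanded when the call began, along the tool's axes at that moment; what a row does not reach only later rows make up. A row lasts 1/10 s, in which the tool goes at most 50 mm and 8.59 degrees, less where a joint would pass 70% of its speed; a pose out of reach is approached as far as the arm can. A call with a gripper value outside its range is refused whole. The fingers move at their own pace and stop on an object; "newtons" is the grip in N (left out, the last holds). Time passes only in rows, so rows that repeat a pose let the fingers close, or fill a call up. It gives the time, the measured TCP pose, the force and the opening at its end, in the units of the state.
- state(): the state, without advancing time (a new reading comes with each control period).
- camera(name): name is "scene" or "top" or "wrist"; returns the picture (400x640x3 uint8, blue, green, red); there is no depth.
- camera_params(name): a dict with "fx", "fy", "cx", "cy" (pixels), "k1" (the pictures are not rectified: a ray, as slopes to the right and down, at radius r is drawn at 1 + k1 r^2 times it, then the intrinsics apply), "world_from_camera" (4x4, takes a point from camera to world coordinates). Camera axes: x right, y up, looking along -z (the intrinsics and any distortion apply to the point x, -y, -z); pixel columns grow to the right and rows downward; lengths in m; the calibration is good to about 2 mm. A picture is of the moment at which its call begins: read the wrist's pose just before it. camera_params takes no time and is no camera call; for the wrist camera it gives the pose at the moment of the call.
- hand_in(): hands the job in, once; it reports no verdict.
The state is a dict: "clock": time; "joints": joint angles; "qd": joint speeds; "tau": joint torques, N m; "ee_pos": TCP position; "tool_rot": TCP orientation; "ft_force": force on the tool from outside, world axes, zero at the start; "wrist_torque": the same for the moment, N m; "opening": finger opening in m.
Only numpy, scipy, OpenCV 4.12 (cv2) and the standard library are available. Lean on these libraries where they do the work, as an engineer would, in place of code of your own. Each camera call takes 0.05 s, during which the arm holds its last target.

## Working session

There is one attempt and no reset: what is moved stays moved. The work goes in short steps, Python scripts to look and compute and a tool call to move; the robot and the scene stay as the last step left them, time stands still between calls to the robot, and variables do not carry over. Pictures are saved under pics/ and viewed, and the job is handed in when it is done.

Besides the shell and the picture viewer there is one more tool, called as name([rows], argument=value, ...), one row to a line, values as JSON. step_arm: Moves the arm, as the interface text tells. Its arguments: {"type":"object","properties":{"rows":{"type":"array"},"newtons":{"type":"number"}},"required":["rows"]}

```bash
mkdir -p pics; ls; python3 - <<'E'
from cell import *
import cv2
s=state();print(s)
for n in("scene","top","wrist"):
    p=camera_params(n);print(n,p)
    cv2.imwrite(f"pics/{n}0.png",camera(n))
E
```

```text
pics
{'clock': 0.0, 'joints': array([ 1.16652017e+00,  2.07476632e-01,  1.54298784e+00,  2.67387626e-05,
        1.39349185e+00, -1.50503062e-01]), 'qd': array([-1.58594727e-04, -1.15549168e-03, -6.53720880e-04,  4.01880030e-05,
       -9.09786725e-04,  1.65437462e-03]), 'tau': array([ 1.98243819e-03, -3.83025384e+01, -2.91599858e+01, -3.57433601e-05,
        1.01922249e-02, -9.56727689e-06]), 'ee_pos': array([0.14405618, 0.55586597, 0.23007754]), 'tool_rot': array([-1.02149516,  1.32075892,  1.01961597]), 'ft_force': array([-0.02630514,  0.04018734,  0.64142137]), 'wrist_torque': array([ 0.00193486, -0.05085425, -0.02190854]), 'opening': 0.08492301310938863}
scene {'fx': 373.96182990634617, 'fy': 373.96182990634617, 'cx': 318.4003076563417, 'cy': 193.99490946838245, 'k1': 0.021840154446835288, 'world_from_camera': array([[-0.58138188, -0.76616536,  0.27383527,  0.87033605],
       [ 0.8135918 , -0.55073543,  0.18643734,  0.14883937],
       [ 0.00796895,  0.33118142,  0.94353345,  0.98828955],
       [ 0.        ,  0.        ,  0.        ,  1.        ]])}
top {'fx': 516.2541608389998, 'fy': 516.2541608389998, 'cx': 328.60768478964906, 'cy': 199.48275039393098, 'k1': -0.03811474670483541, 'world_from_camera': array([[-0.01717182,  0.98513418, -0.17092621,  0.49189595],
       [-0.99944088, -0.02181722, -0.02533645, -0.00529859],
       [-0.02868894,  0.17039557,  0.98495802,  1.06855315],
       [ 0.        ,  0.        ,  0.        ,  1.        ]])}
wrist {'fx': 333.3516970295749, 'fy': 333.3516970295749, 'cx': 323.29900380434697, 'cy': 194.43914464305394, 'k1': 0.024446773979272633, 'world_from_camera': array([[ 0.2510139 , -0.92372188, -0.28936121,  0.07058763],
       [ 0.96798026,  0.23876381,  0.07749881,  0.57630529],
       [-0.00249836, -0.29954921,  0.95407758,  0.37491485],
       [ 0.        ,  0.        ,  0.        ,  1.        ]])}
```

View pics/scene0.png

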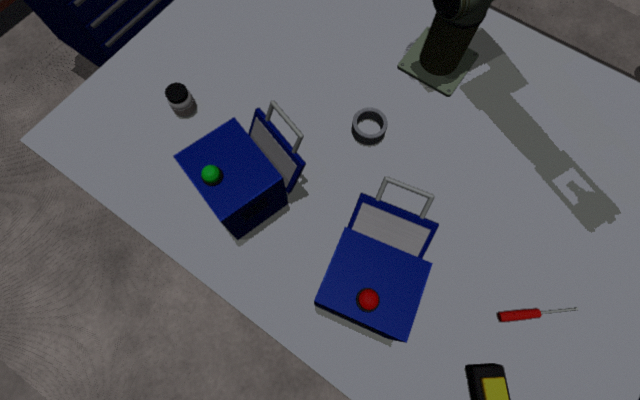

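View pics/top0.png

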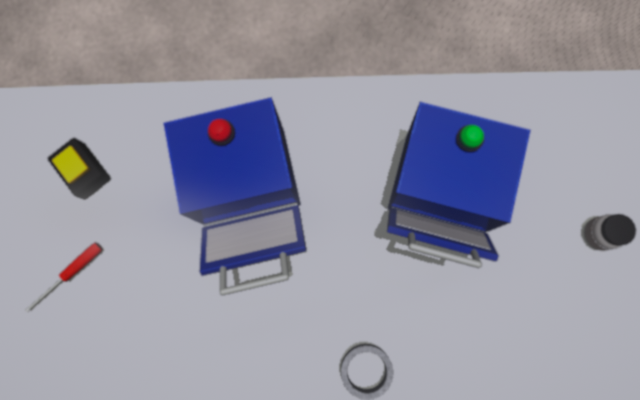

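View pics/wrist0.png

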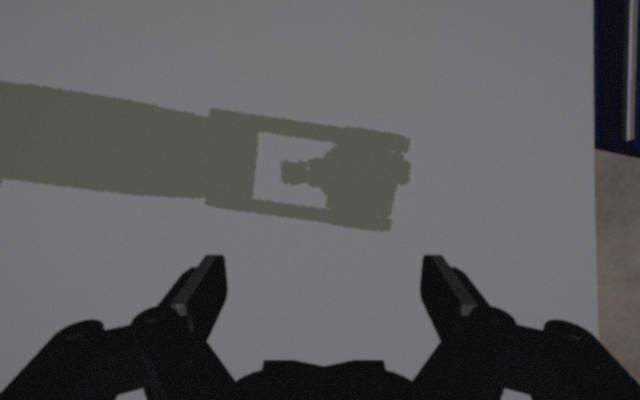

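Top view: red locker at left (lamp ≈ (220,131), bar ≈ (254,270–290)), green at right (lamp ≈ (471,138), bar ≈ (445,255)). Zooming in for corner pixels.

```bash
python3 - <<'E'
import cv2
t=cv2.imread("pics/top0.png")
for n,(x,y) in dict(red=(150,90),green=(370,90)).items():
    c=t[y:y+215,x:x+180]; c=cv2.convertScaleAbs(c,alpha=1.6,beta=20)
    cv2.imwrite(f"pics/top_{n}.png",cv2.resize(c,None,fx=2.75,fy=2.75,interpolation=cv2.INTER_CUBIC))
t=cv2.imread("pics/scene0.png")
c=cv2.convertScaleAbs(t[85:345,160:450],alpha=1.8,beta=20)
cv2.imwrite(f"pics/sc_z.png",cv2.resize(c,None,fx=2.3,fy=2.3,interpolation=cv2.INTER_CUBIC))
E
```

```text
(no output)
```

View pics/top_red.png

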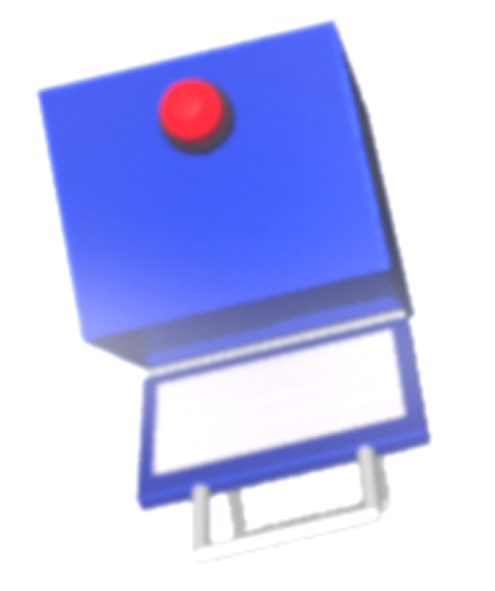

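View pics/top_green.png

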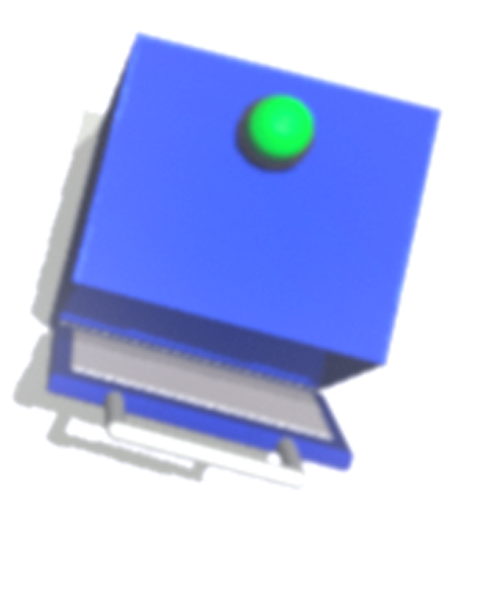

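View pics/sc_z.png

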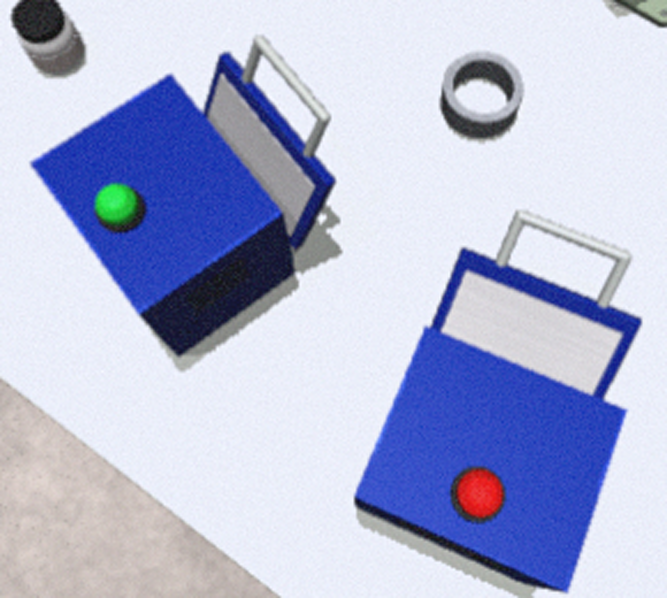

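```bash
cat > h.py <<'E'
from cell import *
import numpy as np, cv2
def rays(n,px,p=None):
    p=p or camera_params(n)
    K=np.array([[p["fx"],0,p["cx"]],[0,p["fy"],p["cy"]],[0,0,1.]])
    u=cv2.undistortPoints(np.array(px,float).reshape(-1,1,2),K,np.array([p["k1"],0,0,0.])).reshape(-1,2)
    W=p["world_from_camera"]
    d=np.c_[u[:,0],-u[:,1],-np.ones(len(u))]@W[:3,:3].T
    return W[:3,3],d/np.linalg.norm(d,axis=1)[:,None]
def plane(n,px,z):
    o,d=rays(n,px); return o+d*((z-o[2])/d[:,2])[:,None]
def tri(n1,p1,n2,p2):
    o1,d1=rays(n1,p1);o2,d2=rays(n2,p2);out=[]
    for a,b in zip(d1,d2):
        s=np.linalg.lstsq(np.c_[a,-b],o2-o1,rcond=None)[0]
        out.append(np.r_[(o1+s[0]*a+o2+s[1]*b)/2,np.linalg.norm(o1+s[0]*a-o2-s[1]*b)])
    return np.array(out)
E
python3 - <<'E'
from h import *
np.set_printoptions(precision=4,suppress=True)
T=lambda l,o:np.array(l)/2.75+o
S=lambda l:np.array(l)/2.3+[160,85]
D=dict(
red=(T([(39,92),(334,22),(388,267),(83,340)],[150,90]),S([(567,590),(357,500),(427,328),(625,410)])[[1,0,3,2]],T([(195,553),(382,515)],[150,90]),S([(627,257),(518,215)])),
green=(T([(138,34),(439,110),(384,363),(72,281)],[370,90]),S([(142,313),(33,163),(171,75),(282,213)]),T([(108,428),(300,480)],[370,90]),S([(325,118),(259,40)])))
for n,(rt,rs,bt,bs) in D.items():
    a=plane("top",rt,.195);b=plane("scene",rs,.195)
    print(n,"top roof\n",a,"\nscene roof\n",b)
    c=a.mean(0);f=(a[2]+a[3])/2-(a[0]+a[1])/2;f/=np.linalg.norm(f)
    cen=c[:2]; print("sizes",np.linalg.norm(a-np.roll(a,1,0),axis=1),"front dir",f[:2], "yaw",np.degrees(np.arctan2(f[1],f[0])))
    # lateral dir
    l=(a[1]-a[0]+a[2]-a[3]);l/=np.linalg.norm(l);print("lateral",l[:2],l@f)
    b3=tri("top",bt,"scene",bs);print("bar",b3)
    m=b3[:,:3].mean(0);fc=cen+f[:2]*.085
    print("bar mid",m,"fwd of front",(m[:2]-fc)@f[:2],"lat",(m[:2]-fc)@l[:2],"ang",np.arctan2((m[:2]-fc)@f[:2],m[2]-.06), "rad",np.hypot((m[:2]-fc)@f[:2],m[2]-.06),"frontc",fc)
E
```

```text
red top roof
 [[0.788  0.3089 0.195 ]
 [0.8299 0.1162 0.195 ]
 [0.6667 0.0817 0.195 ]
 [0.6243 0.2744 0.195 ]] 
scene roof
 [[0.8343 0.1229 0.195 ]
 [0.7894 0.3122 0.195 ]
 [0.6265 0.2764 0.195 ]
 [0.6686 0.0855 0.195 ]]
sizes [0.1673 0.1972 0.1668 0.1973] front dir [-0.9784 -0.2068] yaw -168.06457405211984
lateral [ 0.2135 -0.9769] -0.006819336265669877
bar [[0.491  0.2041 0.1842 0.0012]
 [0.5121 0.0905 0.1738 0.0046]]
bar mid [0.5015 0.1473 0.179 ] fwd of front 0.14572243330416748 lat -0.0007339441577088455 ang 0.8859802113640218 rad 0.1881417407405216 frontc [0.6441 0.1777]
green top roof
 [[ 0.8144 -0.148   0.195 ]
 [ 0.7591 -0.3369  0.195 ]
 [ 0.5979 -0.2892  0.195 ]
 [ 0.6536 -0.0991  0.195 ]] 
scene roof
 [[ 0.8144 -0.1429  0.195 ]
 [ 0.7587 -0.3332  0.195 ]
 [ 0.5996 -0.286   0.195 ]
 [ 0.6555 -0.0972  0.195 ]]
sizes [0.1681 0.1968 0.1681 0.1982] front dir [-0.9578  0.2874] yaw 163.29892820421608
lateral [-0.2811 -0.9597] -0.0065395364536936455
bar [[ 0.559  -0.1136  0.2279  0.0007]
 [ 0.5258 -0.224   0.2249  0.0021]]
bar mid [ 0.5424 -0.1688  0.2264] fwd of front 0.08619270162103919 lat -0.0008585733251502586 ang 0.4779497998894993 rad 0.18739185985281753 frontc [ 0.6249 -0.1939]
```

Views agree: red door ≈0.88 rad, green ≈0.48 rad, both matching the 185 mm radius. Working out the approach to the green bar.

```bash
cat >> h.py <<'E'
from scipy.spatial.transform import Rotation as Ro
np.set_printoptions(precision=4,suppress=True)
A=np.radians
G=dict(c=np.array([.626,-.192]),f=None,yaw=A(163.5)); Rd=dict(c=np.array([.6455,.179]),yaw=A(-168))
G['f']=np.array([np.cos(G['yaw']),np.sin(G['yaw'])]);Rd['f']=np.array([np.cos(Rd['yaw']),np.sin(Rd['yaw'])])
H=.004
def bar(L,a): return np.r_[L['c']+L['f']*(H+.185*np.sin(a)),.06+.185*np.cos(a)]
def to(p,s=None):
    s=s or state();R=Ro.from_rotvec(s["tool_rot"]).as_matrix();return R.T@(np.array(p)-s["ee_pos"])
def rollto(f,s=None):
    s=s or state();R=Ro.from_rotvec(s["tool_rot"]).as_matrix();v=R.T@np.r_[f,0]
    a=np.arctan2(-v[1],v[2]);return a,(a+np.pi)if a<0 else a-np.pi
E
python3 - <<'E'
from h import *
s=state();R=Ro.from_rotvec(s["tool_rot"]).as_matrix();print(R)
b=bar(G,.478);print(b)
print("up",to(s["ee_pos"]+[0,0,.1]),"above",to([b[0],b[1],.33]),"roll",rollto(G['f']))
E
```

```text
[[-0.0007 -0.968   0.2511]
 [-0.0017  0.2511  0.968 ]
 [-1.      0.0003 -0.0018]]
[ 0.5406 -0.1667  0.2243]
up [-0.1     0.     -0.0002] above [-0.0987 -0.5651 -0.6002] roll (np.float64(-1.5366160076062008), np.float64(1.6049766459835924))
```

step_arm([
  [[-0.04,-0.01,-0.01],0.1,0],
  [[-0.07,-0.03,-0.03],0.2,0],
  [[-0.1,-0.06,-0.06],0.3,0],
  [[-0.1,-0.09,-0.095],0.4,0],
  [[-0.1,-0.12,-0.13],0.5,0],
  [[-0.1,-0.15,-0.16],0.6,0],
  [[-0.1,-0.18,-0.19],0.7,0],
  [[-0.1,-0.21,-0.225],0.8,0],
  [[-0.1,-0.24,-0.255],0.9,0],
  [[-0.1,-0.27,-0.285],1.0,0],
])

```text
clock: 1.15
ee_pos: [0.3344, 0.2113, 0.3311]
tool_rot: [-0.246, 1.557, 0.246]
ft_force: [0.0, 0.6, -0.1]
opening: 0.0853
```

```bash
python3 - <<'E'
from h import *
s=state();b=bar(G,.478);print(s["clock"],s["joints"],to([b[0],b[1],.33]),rollto(G['f']))
E
```

```text
1.15 [ 0.3437 -0.2597  1.793   0.      1.608   0.0307] [ 0.0012 -0.4231  0.0797] (np.float64(-2.540562090379403), np.float64(0.6010305632103901))
```

step_arm([
  [[0,-0.04,0.008],0.07,0],
  [[0,-0.085,0.016],0.14,0],
  [[0,-0.13,0.025],0.21,0],
  [[0,-0.175,0.033],0.28,0],
  [[0,-0.22,0.042],0.35,0],
  [[0,-0.265,0.05],0.42,0],
  [[0,-0.31,0.059],0.49,0],
  [[0,-0.35,0.067],0.55,0],
  [[0,-0.39,0.074],0.6,0],
  [[0,-0.423,0.08],0.6,0],
])

```text
clock: 2.15
ee_pos: [0.5425, -0.1662, 0.3305]
tool_rot: [0.224, 1.56, -0.224]
ft_force: [0.5, 0.3, 0.6]
opening: 0.0851
```

```bash
python3 - <<'E'
from h import *
s=state();b=bar(G,.478);print(s["clock"],s["joints"],to([b[0],b[1],b[2]-.019]),rollto(G['f']))
cv2.imwrite("pics/w1.png",camera("wrist"))
E
```

```text
2.15 [-0.4497  0.1327  1.4242 -0.0002  1.5856 -0.1646] [ 0.1253 -0.001  -0.0016] (np.float64(-3.1386565468115664), np.float64(0.0029361067782267547))
```

View pics/w1.png

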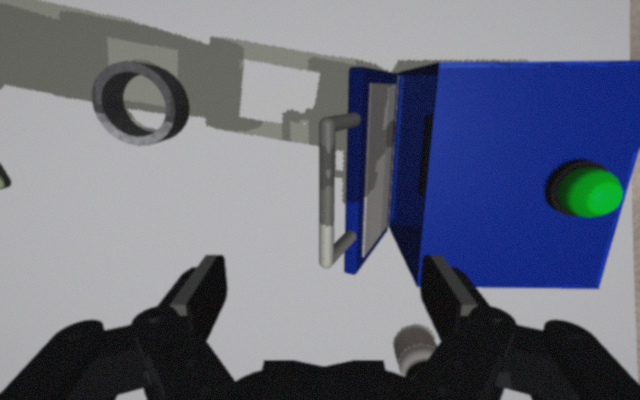

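Bar is parallel to the jaws' closing plane normal and centred (column ≈327 between fingers at 215 and 430). Descend and close.

step_arm([
  [[0.03,0,0],0,0],
  [[0.06,-0.001,-0.002],0,0],
  [[0.09,-0.001,-0.002],0,0],
  [[0.115,-0.001,-0.002],0,0],
  [[0.125,-0.001,-0.002],0,0],
  [[0.125,-0.001,-0.002],0,0.5],
  [[0.125,-0.001,-0.002],0,1],
  [[0.125,-0.001,-0.002],0,1],
  [[0.125,-0.001,-0.002],0,1],
  [[0.125,-0.001,-0.002],0,1],
], newtons=50)

```text
clock: 3.2
ee_pos: [0.5413, -0.165, 0.2075]
tool_rot: [0.221, 1.555, -0.223]
ft_force: [5.6, -1.8, -4.0]
opening: 0.0124
```

```bash
python3 - <<'E'
from h import *
s=state();print(s["clock"],s["ft_force"],s["opening"],s["wrist_torque"])
cv2.imwrite("pics/w2.png",camera("wrist"))
p0=bar(G,.478)
# offsets relative to start of arc, in tool frame
R=Ro.from_rotvec(s["tool_rot"]).as_matrix()
for a in np.linspace(.478,1.55,21): print(round(a,3),(R.T@(bar(G,a)-p0)).round(4))
E
```

```text
3.2 [ 5.6399 -1.8337 -3.9601] 0.012364703453788428 [-0.2207 -0.7215  0.0058]
0.478 [0. 0. 0.]
0.532 [ 0.0048  0.     -0.0087]
0.585 [ 0.01    0.0001 -0.0171]
0.639 [ 0.0156  0.0001 -0.0253]
0.692 [ 0.0217  0.0002 -0.0331]
0.746 [ 0.0282  0.0002 -0.0406]
0.8 [ 0.0351  0.0002 -0.0477]
0.853 [ 0.0424  0.0003 -0.0545]
0.907 [ 0.05    0.0003 -0.0608]
0.96 [ 0.0579  0.0004 -0.0668]
1.014 [ 0.0662  0.0004 -0.0723]
1.068 [ 0.0747  0.0004 -0.0773]
1.121 [ 0.0835  0.0004 -0.0819]
1.175 [ 0.0925  0.0005 -0.086 ]
1.228 [ 0.1017  0.0005 -0.0896]
1.282 [ 0.1112  0.0005 -0.0927]
1.336 [ 0.1207  0.0005 -0.0954]
1.389 [ 0.1304  0.0005 -0.0974]
1.443 [ 0.1402  0.0005 -0.099 ]
1.496 [ 0.1501  0.0006 -0.1001]
1.55 [ 0.16    0.0006 -0.1006]
```

View pics/w2.png

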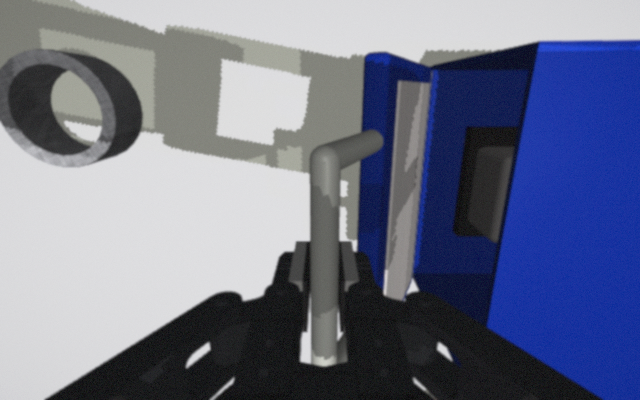

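Bar is held (opening 12.4 mm). Pull along the arc.

step_arm([
  [[0.005,0,-0.009],0,1],
  [[0.01,0,-0.017],0,1],
  [[0.016,0,-0.025],0,1],
  [[0.022,0,-0.033],0,1],
  [[0.028,0,-0.041],0,1],
  [[0.035,0,-0.048],0,1],
  [[0.042,0,-0.054],0,1],
  [[0.05,0,-0.061],0,1],
  [[0.058,0,-0.067],0,1],
  [[0.066,0,-0.072],0,1],
])

```text
clock: 4.25
ee_pos: [0.4701, -0.1441, 0.1396]
tool_rot: [0.223, 1.56, -0.222]
ft_force: [2.9, 1.0, 2.9]
opening: 0.0101
```

```bash
python3 - <<'E'
from h import *
s=state();print(s["clock"],s["ft_force"],s["opening"],s["ee_pos"])
p=s["ee_pos"]+[0,0,.019];a=np.linspace(.3,1.55,500);B=np.array([bar(G,x) for x in a]);i=np.linalg.norm(B-p,axis=1).argmin();print(a[i],p-B[i])
E
```

```text
4.25 [2.9114 0.9991 2.8502] 0.010119538060251964 [ 0.4701 -0.1441  0.1396]
1.016432865731463 [-0.0012  0.0021  0.0012]
```

```bash
python3 - <<'E'
from h import *
cv2.imwrite("pics/w3.png",camera("wrist"));print(state()["opening"])
E
```

```text
0.010008230845794202
```

View pics/w3.png

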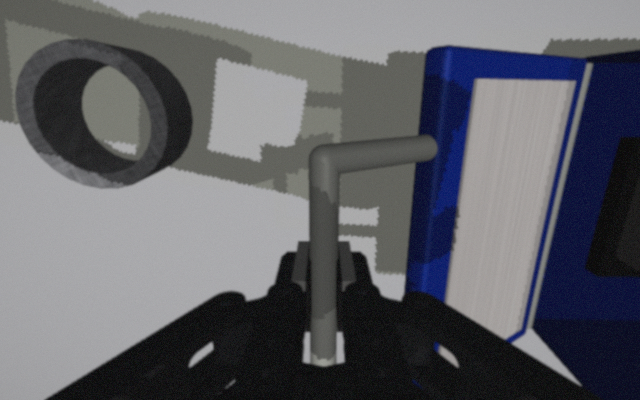

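Bar still in the pads (opening reading is just a bit low). Continue to the stop.

step_arm([
  [[0.009,0,-0.005],0,1],
  [[0.018,0,-0.01],0,1],
  [[0.027,0,-0.014],0,1],
  [[0.036,0,-0.018],0,1],
  [[0.045,0,-0.021],0,1],
  [[0.055,0,-0.023],0,1],
  [[0.064,0,-0.025],0,1],
  [[0.074,0,-0.027],0,1],
  [[0.082,0,-0.028],0,1],
  [[0.086,0,-0.028],0,1],
])

```text
clock: 5.3
ee_pos: [0.4434, -0.1363, 0.0534]
tool_rot: [0.222, 1.56, -0.222]
ft_force: [0.1, 3.3, 23.1]
opening: 0.0103
```

```bash
python3 - <<'E'
from h import *
s=state();print(s["clock"],s["ft_force"],s["opening"],s["ee_pos"])
cv2.imwrite("pics/w4.png",camera("wrist"))
E
```

```text
5.3 [ 0.0521  3.2691 23.054 ] 0.010309104603375724 [ 0.4434 -0.1363  0.0534]
```

View pics/w4.png

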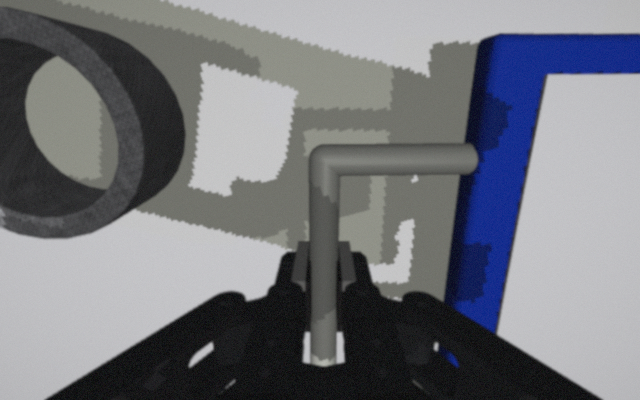

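23 N upward: at the stop. Press a touch more to confirm, relax, open partly and lift.

step_arm([
  [[0.001,0,0],0,1],
  [[0.002,0,0],0,1],
  [[0.002,0,0],0,1],
  [[0.002,0,0],0,1],
  [[0.002,0,0],0,1],
  [[0.002,0,0],0,1],
  [[0.002,0,0],0,1],
  [[0.002,0,0],0,1],
  [[0.002,0,0],0,1],
  [[0.002,0,0],0,1],
])

```text
clock: 6.35
ee_pos: [0.4434, -0.1364, 0.0533]
tool_rot: [0.222, 1.561, -0.222]
ft_force: [-1.1, 5.4, 16.7]
opening: 0.0106
```

step_arm([
  [[-0.002,0,0],0,1],
  [[-0.002,0,0],0,0.6],
  [[-0.002,0,0],0,0.6],
  [[-0.002,0,0],0,0.6],
  [[-0.002,0,0],0,0.6],
  [[-0.002,0,0],0,0.6],
  [[-0.01,0,0],0,0.6],
  [[-0.03,0,0],0,0.6],
  [[-0.06,0,0],0,0.6],
  [[-0.1,0,0],0,0.6],
])

```text
clock: 7.35
ee_pos: [0.4423, -0.1358, 0.1522]
tool_rot: [0.223, 1.563, -0.221]
ft_force: [1.0, -0.6, -0.8]
opening: 0.0339
```

```bash
python3 - <<'E'
from h import *
s=state();print(s["clock"],s["ft_force"],s["opening"],s["ee_pos"],s["joints"])
cv2.imwrite("pics/w5.png",camera("wrist"))
b=bar(Rd,.885);print(b,bar(G,1.5))
print(to([b[0],b[1],.30]),to([.40,0,.32]),rollto(Rd['f']))
E
```

```text
7.35 [ 0.953  -0.5563 -0.7932] 0.03391759821509053 [ 0.4423 -0.1358  0.1522] [-0.4853  0.0536  1.8882 -0.0002  1.204  -0.2022]
[0.5015 0.1484 0.1772] [ 0.4452 -0.1385  0.0731]
[-0.1406  0.2902 -0.0267] [-0.1608  0.1193 -0.0826] (np.float64(2.6494863152283936), np.float64(-0.4921063383613995))
```

View pics/w5.png

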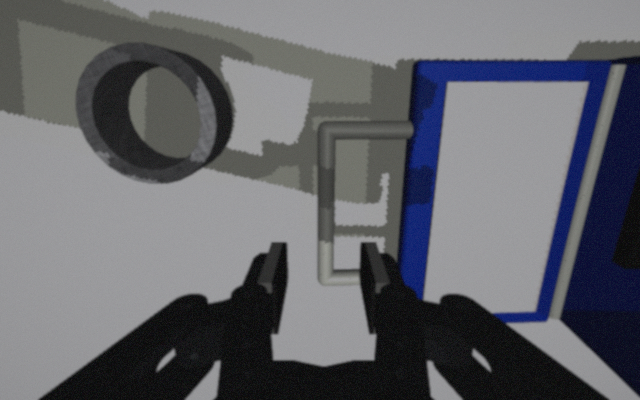

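Green door is down level (bar clear of the fingers, height read 0.072). Now to above the red bar.

step_arm([
  [[-0.04,0.01,0],-0.05,0.3],
  [[-0.08,0.03,-0.003],-0.1,0],
  [[-0.11,0.06,-0.006],-0.15,0],
  [[-0.14,0.09,-0.009],-0.2,0],
  [[-0.14,0.13,-0.012],-0.26,0],
  [[-0.14,0.17,-0.016],-0.32,0],
  [[-0.14,0.21,-0.02],-0.38,0],
  [[-0.14,0.25,-0.024],-0.44,0],
  [[-0.14,0.28,-0.027],-0.49,0],
  [[-0.14,0.29,-0.027],-0.49,0],
])

```text
clock: 8.4
ee_pos: [0.4988, 0.1521, 0.2927]
tool_rot: [-0.165, 1.564, 0.166]
ft_force: [-0.2, -0.7, 0.2]
opening: 0.0855
```

```bash
python3 - <<'E'
from h import *
s=state();b=bar(Rd,.885)
print(s["clock"],s["joints"],to([b[0],b[1],b[2]-.019]),rollto(Rd['f']))
cv2.imwrite("pics/w6.png",camera("wrist"))
E
```

```text
8.4 [ 0.1295  0.0487  1.5913  0.0006  1.5009 -0.0814] [ 0.1346 -0.0043  0.0018] (np.float64(-3.140165813673183), np.float64(0.0014268399166099677))
```

View pics/w6.png

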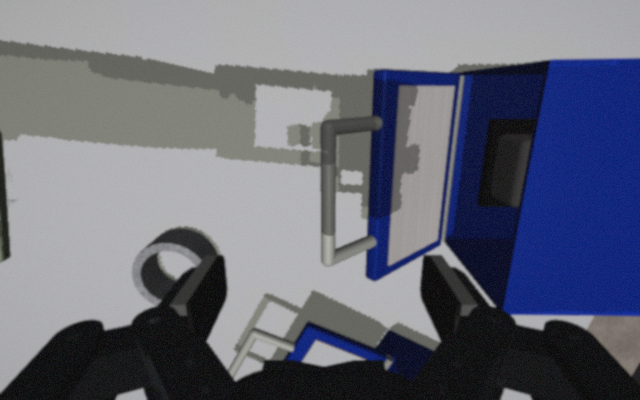

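step_arm([
  [[0.03,-0.002,0.002],0,0],
  [[0.06,-0.004,0.002],0,0],
  [[0.09,-0.004,0.002],0,0.2],
  [[0.12,-0.004,0.002],0,0.3],
  [[0.134,-0.004,0.002],0,0.3],
  [[0.134,-0.004,0.002],0,0.6],
  [[0.134,-0.004,0.002],0,1],
  [[0.134,-0.004,0.002],0,1],
  [[0.134,-0.004,0.002],0,1],
  [[0.134,-0.004,0.002],0,1],
])

```text
clock: 9.45
ee_pos: [0.5035, 0.146, 0.1602]
tool_rot: [-0.163, 1.56, 0.162]
ft_force: [2.2, -0.9, 1.7]
opening: 0.0101
```

```bash
python3 - <<'E'
from h import *
s=state();print(s["clock"],s["ft_force"],s["opening"],s["ee_pos"])
cv2.imwrite("pics/w7.png",camera("wrist"))
p=s["ee_pos"]+[0,0,.019];a=np.linspace(-.1,1.55,500);B=np.array([bar(Rd,x) for x in a]);i=np.linalg.norm(B-p,axis=1).argmin();print(a[i],p-B[i])
p0=bar(Rd,.885);R=Ro.from_rotvec(s["tool_rot"]).as_matrix()
for a in np.linspace(.885,0,21): print(round(a,3),(R.T@(bar(Rd,a)-p0)).round(4))
E
```

```text
9.45 [ 2.2081 -0.9348  1.7474] 0.010109201630316237 [0.5035 0.146  0.1602]
0.8721442885771544 [ 0.0005 -0.0028  0.0002]
0.885 [0. 0. 0.]
0.841 [-0.0062  0.      0.0054]
0.796 [-0.0121  0.      0.011 ]
0.752 [-0.0178  0.      0.0169]
0.708 [-0.0233  0.      0.023 ]
0.664 [-0.0284  0.      0.0293]
0.62 [-0.0333  0.0001  0.0359]
0.575 [-0.0379  0.0001  0.0427]
0.531 [-0.0421  0.0001  0.0497]
0.487 [-0.0461  0.0001  0.0569]
0.442 [-0.0497  0.0001  0.0642]
0.398 [-0.053   0.0001  0.0717]
0.354 [-0.056   0.0001  0.0793]
0.31 [-0.0586  0.0001  0.0871]
0.266 [-0.0609  0.0002  0.0949]
0.221 [-0.0629  0.0002  0.1029]
0.177 [-0.0644  0.0002  0.1109]
0.133 [-0.0657  0.0002  0.119 ]
0.089 [-0.0665  0.0002  0.1271]
0.044 [-0.067   0.0002  0.1353]
0.0 [-0.0672  0.0003  0.1435]
```

View pics/w7.png

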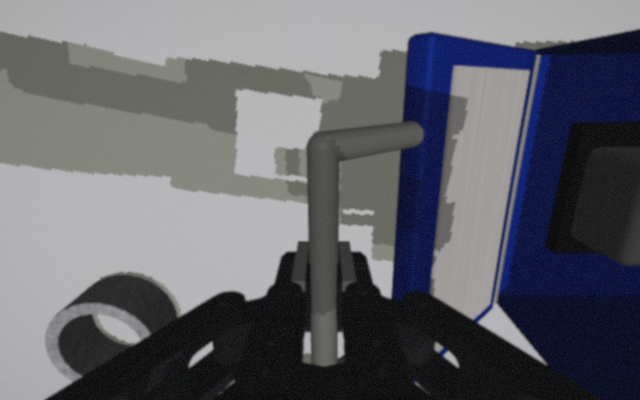

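Bar held. Push up the arc, first part.

step_arm([
  [[-0.006,0,0.005],0,1],
  [[-0.012,0,0.011],0,1],
  [[-0.018,0,0.017],0,1],
  [[-0.023,0,0.023],0,1],
  [[-0.028,0,0.029],0,1],
  [[-0.033,0,0.036],0,1],
  [[-0.038,0,0.043],0,1],
  [[-0.042,0,0.05],0,1],
  [[-0.046,0,0.057],0,1],
  [[-0.05,0,0.064],0,1],
])

```text
clock: 10.5
ee_pos: [0.5641, 0.1591, 0.2087]
tool_rot: [-0.163, 1.567, 0.163]
ft_force: [-4.2, -3.9, -1.8]
opening: 0.01
```

step_arm([
  [[-0.003,0,0.0075],0,1],
  [[-0.006,0,0.015],0,1],
  [[-0.009,0,0.023],0,1],
  [[-0.011,0,0.031],0,1],
  [[-0.013,0,0.039],0,1],
  [[-0.015,0,0.047],0,1],
  [[-0.016,0,0.055],0,1],
  [[-0.017,0,0.063],0,1],
  [[-0.017,0,0.07],0,1],
  [[-0.017,0,0.075],0,1],
])

```text
clock: 11.5
ee_pos: [0.6386, 0.1752, 0.2279]
tool_rot: [-0.162, 1.563, 0.163]
ft_force: [-4.4, -2.5, 1.6]
opening: 0.0103
```

```bash
python3 - <<'E'
from h import *
s=state();print(s["clock"],s["ft_force"],s["opening"],s["ee_pos"])
p=s["ee_pos"]+[0,0,.019];a=np.linspace(-.1,1.55,500);B=np.array([bar(Rd,x) for x in a]);i=np.linalg.norm(B-p,axis=1).argmin();print(a[i],p-B[i])
cv2.imwrite("pics/t8.png",camera("top"));cv2.imwrite("pics/w8.png",camera("wrist"))
E
```

```text
11.5 [-4.4134 -2.5108  1.569 ] 0.010291382910728017 [0.6386 0.1752 0.2279]
0.019038076152304614 [ 0.0005 -0.0022  0.0019]
```

View pics/w8.png

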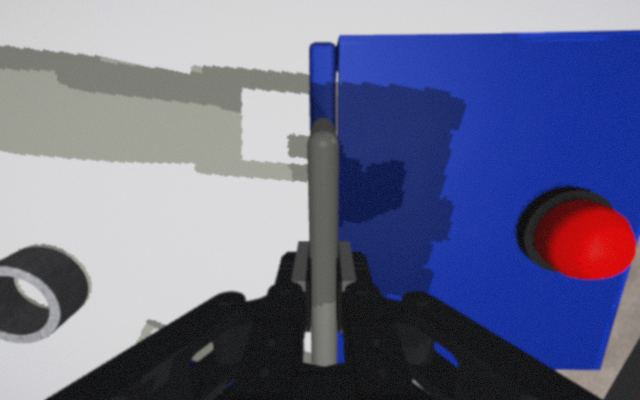

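Nearly shut (a thin gap remains, columns 335–340). Ease forward until the force rises.

step_arm([
  [[0,0,0.001],0,1],
  [[0,0,0.001],0,1],
  [[0,0,0.002],0,1],
  [[0,0,0.002],0,1],
  [[0,0,0.003],0,1],
  [[0,0,0.003],0,1],
  [[0,0,0.004],0,1],
  [[0,0,0.004],0,1],
  [[0,0,0.004],0,1],
  [[0,0,0.004],0,1],
])

```text
clock: 12.6
ee_pos: [0.6394, 0.1754, 0.2278]
tool_rot: [-0.163, 1.569, 0.163]
ft_force: [-12.3, -3.8, 10.1]
opening: 0.0103
```

step_arm([
  [[0,0,0.001],0,1],
  [[0,0,0.002],0,1],
  [[0,0,0.003],0,1],
  [[0,0,0.003],0,1],
  [[0,0,0.003],0,1],
  [[0,0,0.003],0,1],
  [[0,0,0.003],0,1],
  [[0,0,0.003],0,1],
  [[0,0,0.003],0,1],
  [[0,0,0.003],0,1],
])

```text
clock: 13.6
ee_pos: [0.6394, 0.1754, 0.2278]
tool_rot: [-0.164, 1.576, 0.162]
ft_force: [-20.8, -6.1, 13.7]
opening: 0.0103
```

```bash
python3 - <<'E'
from h import *
s=state();print(s["clock"],s["ft_force"],s["opening"],s["ee_pos"],s["wrist_torque"])
cv2.imwrite("pics/w9.png",camera("wrist"))
E
```

```text
13.6 [-20.8374  -6.1071  13.7144] 0.010298409328996873 [0.6394 0.1754 0.2278] [-0.9356  3.6645  0.0345]
```

View pics/w9.png

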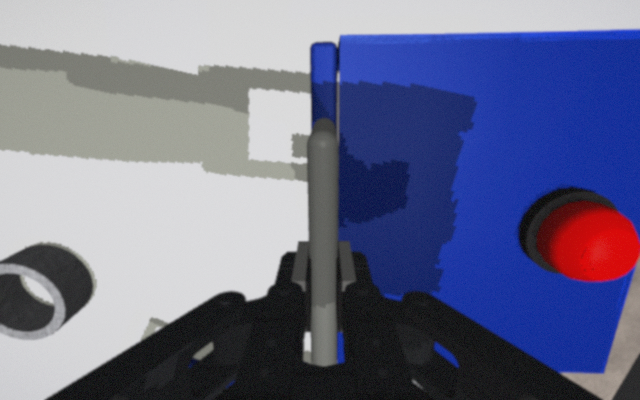

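No further motion at 21 N: shut. Relax most of the preload, open, lift straight off.

step_arm([
  [[0,0,-0.002],0,1],
  [[0,0,-0.004],0,1],
  [[0,0,-0.004],0,0.6],
  [[0,0,-0.004],0,0.6],
  [[0,0,-0.004],0,0.6],
  [[0,0,-0.004],0,0.6],
  [[-0.01,0,-0.004],0,0.6],
  [[-0.03,0,-0.004],0,0.6],
  [[-0.06,0,-0.004],0,0.6],
  [[-0.1,0,-0.004],0,0.6],
])

```text
clock: 14.65
ee_pos: [0.6397, 0.175, 0.3244]
tool_rot: [-0.163, 1.569, 0.163]
ft_force: [0.4, -0.4, 0.4]
opening: 0.0342
```

step_arm([
  [[-0.01,0,-0.03],0,0.6],
  [[-0.02,0,-0.06],0,0.6],
  [[-0.03,0,-0.09],0,0.6],
  [[-0.03,0,-0.12],0,0.6],
  [[-0.03,0,-0.15],0,0.6],
  [[-0.03,0,-0.18],0,0.6],
  [[-0.03,0,-0.21],0,0.6],
  [[-0.03,0,-0.23],0,0.6],
  [[-0.03,0,-0.24],0,0.6],
  [[-0.03,0,-0.24],0,0.6],
])

```text
clock: 15.65
ee_pos: [0.4055, 0.1258, 0.3563]
tool_rot: [-0.162, 1.562, 0.162]
ft_force: [-0.5, 0.2, -0.4]
opening: 0.0343
```

```bash
python3 - <<'E'
from h import *
s=state();print(s["clock"],s["ft_force"],s["opening"],s["ee_pos"])
a=cv2.convertScaleAbs(camera("top"),alpha=1.5);b=cv2.convertScaleAbs(camera("scene"),alpha=1.5)
cv2.imwrite("pics/t10.png",a);cv2.imwrite("pics/s10.png",b);cv2.imwrite("pics/w10.png",camera("wrist"))
E
```

```text
15.65 [-0.4606  0.2482 -0.3773] 0.03431746541648977 [0.4055 0.1258 0.3563]
```

View pics/t10.png

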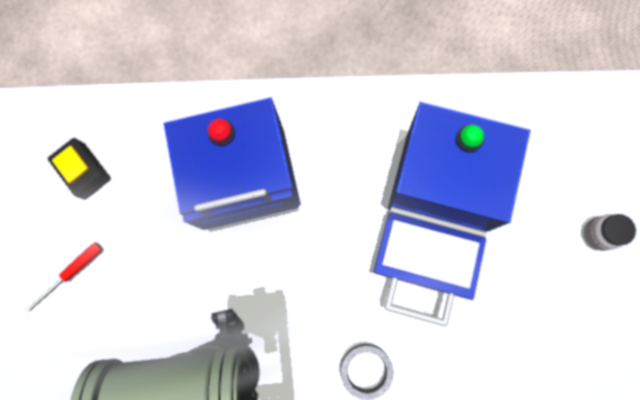

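View pics/s10.png

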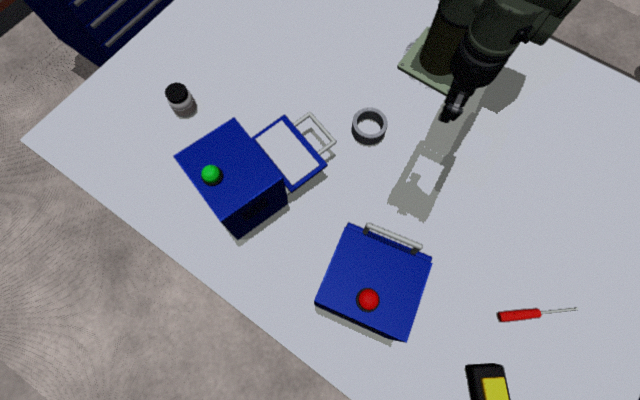

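View pics/w10.png

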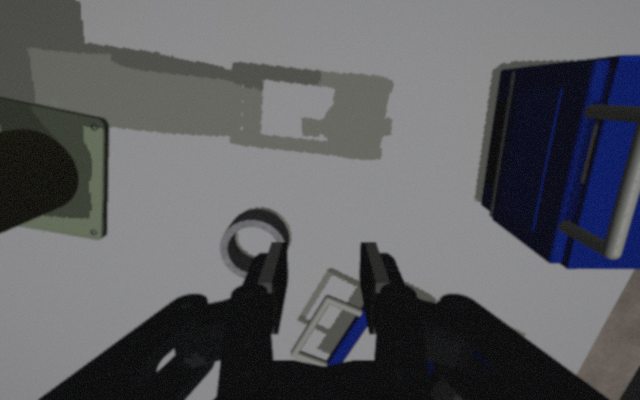

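Both pictures show the red door upright against its box (bar at (230,200) in top) and the green door flat (bar at (416,313)). Checking the angles numerically.

```bash
python3 - <<'E'
from h import *
a=cv2.imread("pics/t10.png");b=cv2.imread("pics/s10.png")
c=np.hstack([cv2.resize(im,(390,390),interpolation=cv2.INTER_CUBIC) for im in (b[205:270,350:415+0],b[100:165,285:350])]);cv2.imwrite("pics/z.png",c)
for n,L,t,an in(("red",Rd,[(198,208),(265,193)],0),("green",G,[(385,306),(447,321)],1.5)):
    m=plane("top",t,.06+.185*np.cos(an)).mean(0);e=bar(L,an);print(n,m-e,(m-e)[:2]@L['f'])
E
```

```text
red [-0.005  -0.0039  0.    ] 0.005652014908743221
green [-0.002  -0.0019  0.    ] 0.0013503738710854169
```

View pics/z.png

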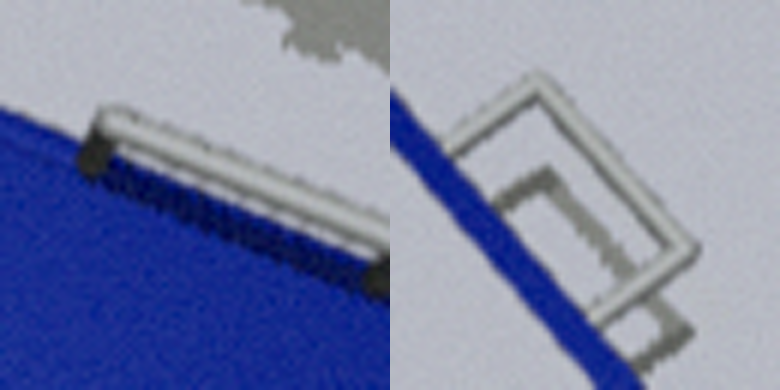

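The top-view estimate puts the red bar ~5 mm forward of my model, within camera and pixel error but not conclusive. There's plenty of time, so I'll re-press with closed fingers from the front.

```bash
python3 - <<'E'
from h import *
t=np.array([.6394,.1754]);
for d in(.06,.03,.015,0): print(d,to(np.r_[t+Rd['f']*d,.232]))
E
```

```text
0.06 [0.1237 0.0005 0.1779]
0.03 [0.1237 0.0006 0.2079]
0.015 [0.1237 0.0006 0.2229]
0 [0.1237 0.0006 0.2379]
```

step_arm([
  [[0,0,0.03],0,1],
  [[0,0,0.06],0,1],
  [[0.02,0,0.09],0,1],
  [[0.05,0,0.12],0,1],
  [[0.08,0,0.15],0,1],
  [[0.11,0,0.17],0,1],
  [[0.124,0,0.178],0,1],
  [[0.124,0,0.178],0,1],
  [[0.124,0,0.183],0,1],
  [[0.124,0,0.188],0,1],
], newtons=50)

```text
clock: 16.8
ee_pos: [0.5908, 0.1646, 0.2338]
tool_rot: [-0.162, 1.561, 0.163]
ft_force: [-0.5, -0.2, 1.2]
opening: 0.0003
```

step_arm([
  [[0,0,0.003],0,1],
  [[0,0,0.006],0,1],
  [[0,0,0.009],0,1],
  [[0,0,0.012],0,1],
  [[0,0,0.015],0,1],
  [[0,0,0.017],0,1],
  [[0,0,0.018],0,1],
  [[0,0,0.019],0,1],
  [[0,0,0.019],0,1],
  [[0,0,0.019],0,1],
])

```text
clock: 17.8
ee_pos: [0.6082, 0.1684, 0.2312]
tool_rot: [-0.163, 1.565, 0.163]
ft_force: [-0.7, 0.0, -0.3]
opening: -0.0001
```

```bash
python3 - <<'E'
from h import *
s=state();print(s["clock"],s["ft_force"],s["opening"],s["ee_pos"])
cv2.imwrite("pics/w11.png",camera("wrist"))
E
```

```text
17.8 [-0.7155  0.0188 -0.3147] -5.839186135725151e-05 [0.6082 0.1684 0.2312]
```

View pics/w11.png

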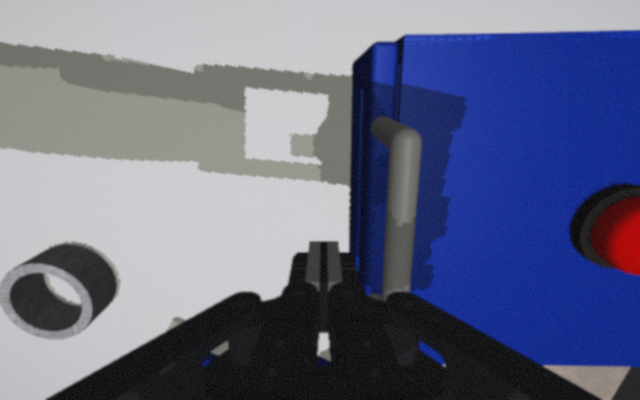

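step_arm([
  [[0,0,0.0015],0,1],
  [[0,0,0.003],0,1],
  [[0,0,0.0045],0,1],
  [[0,0,0.006],0,1],
  [[0,0,0.0075],0,1],
  [[0,0,0.009],0,1],
  [[0,0,0.0105],0,1],
  [[0,0,0.012],0,1],
  [[0,0,0.0135],0,1],
  [[0,0,0.014],0,1],
])

```text
clock: 18.85
ee_pos: [0.6205, 0.1709, 0.2312]
tool_rot: [-0.163, 1.569, 0.162]
ft_force: [-7.3, -0.9, 2.9]
opening: 0.0005
```

step_arm([
  [[0,0,0.001],0,1],
  [[0,0,0.002],0,1],
  [[0,0,0.003],0,1],
  [[0,0,0.004],0,1],
  [[0,0,0.005],0,1],
  [[0,0,0.005],0,1],
  [[0,0,0.005],0,1],
  [[0,0,0.005],0,1],
  [[0,0,0.005],0,1],
  [[0,0,0.005],0,1],
])

```text
clock: 19.85
ee_pos: [0.6208, 0.171, 0.2313]
tool_rot: [-0.165, 1.58, 0.161]
ft_force: [-18.6, -4.9, 9.0]
opening: 0.0001
```

Door didn't move under 19 N: it is on its stop. Retreat.

step_arm([
  [[0,0,-0.01],0,1],
  [[0,0,-0.03],0,1],
  [[0,0,-0.06],0,1],
  [[-0.03,0,-0.09],0,1],
  [[-0.06,0,-0.12],0,1],
  [[-0.09,0,-0.15],0,1],
  [[-0.11,0,-0.18],0,1],
  [[-0.12,0,-0.21],0,1],
  [[-0.12,0,-0.22],0,1],
  [[-0.12,0,-0.22],0,1],
])

```text
clock: 20.85
ee_pos: [0.4113, 0.127, 0.3517]
tool_rot: [-0.162, 1.562, 0.162]
ft_force: [0.2, 0.2, -0.2]
opening: 0.0002
```

```bash
python3 - <<'E'
from h import *
s=state();print(s["clock"],s["ft_force"],s["ee_pos"])
a=camera("top");cv2.imwrite("pics/t12.png",a)
d=np.abs(cv2.convertScaleAbs(a,alpha=1.5).astype(int)-cv2.imread("pics/t10.png"))[150:240,160:310];print(d.mean(),d.max())
E
```

```text
20.85 [ 0.2186  0.1503 -0.2351] [0.4113 0.127  0.3517]
0.42977777777777776 5
```

View pics/t12.png

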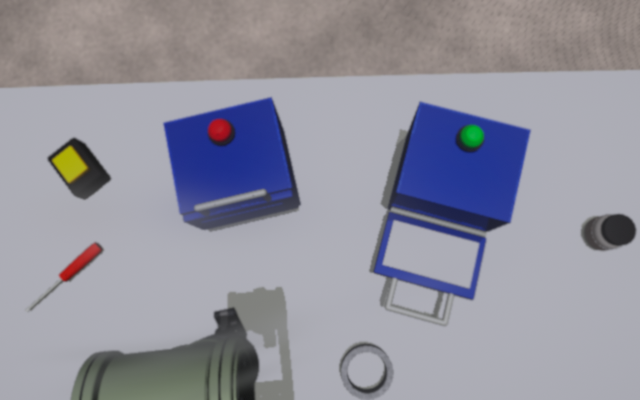

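The second press didn't change the red door's picture at all, and the green door lies flat (bar at (416,313)). Handing in.

```bash
python3 -c "
from cell import *
print(hand_in(),state()['clock'])"
```

```text
the job is handed in; nothing more can be done
the job is handed in; nothing more can be done
```

The green-lamp locker's door is down on its stop and the red-lamp locker's door is shut. I did them in that order and handed the job in at about 21 s of the 54 s allowed, with the robot clear of everything.

- **Green door:** I pinched its bar from above and pulled it down until it stopped. It pushed back with about 23 N and moved no further when pressed more. The bar then stood at 72 mm, against the nominal 73 mm. Pictures after release show the door flat.
- **Red door:** I pinched its bar and pushed it up until it stopped, with no motion at about 21 N.
- **Check that disagreed:** after release, the top camera placed the red bar about 5 mm further forward than I expected. That is more than the 2 mm calibration error, though my hinge position was a guess.
- **Re-check:** I pressed the red bar again from the front with shut fingers. Under about 19 N the fingers gained only 0.3 mm, and the top pictures before and after were the same. I take the 5 mm as measurement error and the door as shut.

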